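Tuck the head flashing under the shingle of a nest-box front and hold it flat

ROBOT

A 7-joint arm with a two-finger parallel gripper is mounted at the origin on the work surface. World frame = base frame: x ahead of the robot, y to its left, z up, the work surface at z = 0. Lengths are in m, angles in rad, forces in N, time in s.
With the tool pointing down it reaches from about 0.425 to 0.925 m from the base axis. Payload 6.8 kg.
Tool frame: the origin (TCP) lies midway between the tips of the shut fingers; the grasp point (between the pads) lies 19 mm behind it (bot.pinch_z is the distance from the TCP to the grasp point, in m); x points along the fingers, y is the direction in which the jaws open and shut, and the axes are right-handed (so a half turn about x gives the same grasp; the last joint's range is limited). The gripper opens to 85 mm and grips with 20 to 120 N. Pads are 22 mm wide; open, the fingers measure 114 mm over their backs; the gripper's body (76 mm by 85 mm) begins 54 mm behind the grasp point. The pads swing forward as they close: fully open they stand 13 mm farther back than shut.
Start: joints at [1.145, 0.477, 0.022, 1.555, -0.011, 1.109, -0.083], TCP at [0.211, -0.641, 0.21] pointing down, gripper open.
Joint ranges: [-2.96, 2.96], [-0.34, 2.1], [-1.41, 1.46], [0.24, 2.44], [-1.37, 4.51], [0.17, 1.92], [-2.96, 2.96]. Speed limits (rad/s): [2.39, 2.39, 3.14, 3.14, 3.14, 3.14, 3.14].

INTERFACE

Orientations are given as a unit quaternion [w, x, y, z].
In Python, from station import bot gives the robot as it stands. The module is installed in compiled form; this text tells all that it offers.
- The arm moves only by the tool step_arm, never from a script. Its argument "plan" is a list of rows, each a list of 6 numbers: the shift along the tool's x, y, z in units of 40 mm (1.0 is 40 mm), then the turn, a rotation vector about the tool's x, y, z in units of 360 degrees (1.0 is 360 degrees). In form: [[dx, dy, dz, ax, ay, az], ...]. A call has 1 to 8 rows; each row shifts and turns the commanded pose from where the row before left it, along the tool's axes as they then stand; what a row does not reach is not made up. A row lasts 1/8 s, in which the tool goes at most 62.5 mm and 10.7 degrees, less where a joint would pass 70% of its speed; a pose out of reach is approached as far as the arm can. A call with a number of a shift or a turn outside -1 to 1 is refused whole. A call with a gripper value outside its range is refused whole. "fingers" is the closure, from -1 (fully open) to 1 (shut), set as the call begins (left out, the last holds). The fingers move at their own pace and stop on an object; "force" is the grip in N (left out, the last holds). Time passes only in rows, so rows that do not move let the fingers close. It gives the time, the measured TCP pose, the force and the opening at its end, in the units of the state.
- bot.get_obs(): the state, without advancing time (a new reading comes with each control period).
- bot.read_camera(name): name is "scene" or "top" or "wrist"; returns (picture, depth): 384x512x3 uint8, red, green, blue; 384x512 float32, m along the optical axis (not along the pixel's ray), 0 where there is no reading.
- bot.camera_model(name): a dict with "mtx" (3x3 intrinsics, pixels), "origin" and "rotation" of the camera in the world; the wrist camera has in their place "T_tool_cam" (4x4, takes a point from camera to tool coordinates, whose origin is the TCP and whose axes are the tool frame's). Camera axes: x right, y up, looking along -z (the intrinsics and any distortion apply to the point x, -y, -z); pixel columns grow to the right and rows downward; lengths in m; the calibration is good to about 2 mm. The wrist camera is an equidistant fisheye: a pixel r from the principal point sees the ray r / f radians off the axis. A picture is of the moment at which its call begins: read the wrist's pose just before it. camera_model takes no time and is no camera call.
- bot.hand_in(): hands the job in, once; it reports no verdict.
The state is a dict: "t": time; "q": joint angles; "joint_vel": joint speeds; "joint_torque": joint torques, N m; "eef_pos": TCP position; "tool_rot": TCP orientation; "contact_force": force on the tool from outside, world axes, zero at the start; "torque": the same for the moment, N m; "gripper_width": opening from 0.0 (shut) to 1.0 (fully open).
Only numpy, scipy, OpenCV 4.12 (cv2) and the standard library are available. Lean on these libraries where they do the work, as an engineer would, in place of code of your own. Each camera call takes 0.05 s, during which the arm holds its last target.

TASK

The shingled nest-box front lying on the bench still needs its head flashing: pick up the loose aluminium angle flashing and slide its wide flange under the wide shingle above the square entrance, without lifting that shingle, until it is fully home against the batten underneath, centred over the entrance. Then keep hold of the flashing and press it flat on the board as you would for nailing: the program finishes while still holding it pressed there. Leave the other things on the bench alone.

Things in the scene. Friction and masses are not known exactly. Their poses are not given: they have to be found in the camera images.
- panel: Nest-box front board fixed to the bench, on its back: dark-stained wood, 360 (x) x 250 (y) x 18 mm. Origin: centre of its underside, at bench height. x runs from the entrance up to the shingled end (within 0.25 rad of world x), y left, z up. Side cleats 16 mm high reach y = +-148 mm.
- cladding: The battens and shingles nailed on the board; same origin and axes as the panel. Cedar shingles 8 mm thick in three lapped courses on battens 7 mm high, from panel x = -20 mm to the top end, at most 49 mm above the bench.
- entrance_head (a point): Middle of the upper edge of the square 100 x 100 mm entrance cut through the board, on the board's face (panel x = -52, y = 0, z = 18 mm; axes as the panel). The entrance runs from here towards panel -x; from here to the first shingle butts the board is bare for 32 mm.
- slot_mouth (a point): Middle of the slot's mouth, on the board's face below the butt (lower end) of the wide shingle: panel x = -20, y = 0, z = 18 mm, axes as the panel. The slot is 7 mm high (shingle underside z = 25 mm, top 33 mm). The wide shingle is 152 mm wide, y = -76 to 76 mm; a narrow fixed shingle stands each side of it at the same height.
- batten_face (a point): The stop inside the slot: middle of the foot of the batten's face, on the board, 60 mm in from the slot's mouth (panel x = 40, y = 0, z = 18 mm; axes as the panel). The batten is square to panel x.
- wide_shingle (a joint): Lift of the wide shingle about its nail line, 75 mm up from its butt: 0 when it lies as nailed (its rest, it cannot go lower), positive as its butt rises; 0.06 rad is 4.5 mm at the butt. It is springy: about 3 to 4 N upwards at the butt lifts it 3 mm, and it springs back.
- flashing: Loose aluminium angle flashing, 130 mm long (y), about 0.14 kg, on the bench left or right of the panel. Flange flat, 90 mm wide (x = -45 to 45), 3 mm thick; leg, 3 mm sheet, up along the x = -45 edge, 42 mm high. Origin: centre of the flange's underside; x points from leg to free edge and starts within 0.6 rad of world x. Home: origin at panel x = -5, y = 0, z = 18 mm, same axes.
- flashing_edge (a point): Middle of the free edge of the flange, the edge to be tucked, on its underside (x = 45, y = 0, z = 0 mm of the flashing). Home is at point batten_face; the leg then stands 2 mm above the entrance's upper edge, 30 mm short of the shingle's butt.
- flashing_hem (a point): Centre of the hem, the place to pinch from above: the upper 18 mm of the leg is 8 mm thick (x = -45 to -37, z = 24 to 42 mm of the flashing), 130 mm long. This point is x = -41, y = 0, z = 33 mm of the flashing, axes as the flashing.
- nail_tray: Bystander: small open wooden tray of clout nails, 100 x 120 x 32 mm, on the side of the panel where the flashing is not. Origin: centre of its underside.
- hammer: Bystander: hammer 260 mm long, up to 30 mm high, lying on the bench to the left of the panel's shingled end. Origin: on the bench under its middle.
- shingle_pile: Bystander: three spare shingles in a pile about 100 x 110 x 24 mm, on the bench to the right of the panel's shingled end. Origin: centre of its underside.
There are look-alikes about, which are no part of the job. What is meant by the flashing is not purple or red, and is the smaller of those in its own colour.

How it is judged:
By the outcome, as a careful person would: the job done as asked, in the order asked, and still so for the second after the job is handed in, while the arm keeps its last pose, push and grip.
It also fails if it takes over 48 s, if anything falls off the work surface, if the arm or the gripper's body presses on something with over 40 N, if the wrist force passes 120 N, or if a joint passes its speed limit or range.

## Working session

There is one attempt and no reset: what is moved stays moved. The work goes in short steps, Python scripts to look and compute and a tool call to move; the robot and the scene stay as the last step left them, time stands still between calls to the robot, and variables do not carry over. Pictures are saved under pics/ and viewed, and the job is handed in when it is done.

Besides the shell and the picture viewer there is one more tool, called after ">>>" by a JSON object that holds its "api" and its "payload", one argument or row to a line. step_arm: Moves the arm, as the interface text tells. Shifts and turns lie within -1 to 1; 1 stands for 40 mm of shift or 360 degrees of turn. Its arguments: {"type":"object","properties":{"plan":{"type":"array"},"fingers":{"type":"number"},"force":{"type":"number"}},"required":["plan"]}

```bash
mkdir -p pics
cat > h.py <<'E'
import numpy as np, cv2
from station import bot
def save(n,p): cv2.imwrite(f'pics/{n}.png',p[:,:,::-1])
E
python3 - <<'E'
from h import *
o=bot.get_obs(); print(o)
for n in ['scene','top','wrist']:
    m=bot.camera_model(n); print(n,m)
    p,d=bot.read_camera(n); save(n+'0',p); np.save(n+'0.npy',d); np.save(n+'0p.npy',p)
E
```

```text
{'t': 0.0, 'q': array([ 1.14488522,  0.47780179,  0.02235575,  1.55645639, -0.0114754 ,
        1.10928926, -0.08313282]), 'joint_vel': array([ 0.00040222,  0.00048785, -0.000541  , -0.00056351,  0.00031102,
       -0.00044302, -0.00130061]), 'joint_torque': array([-8.60851674e-05, -5.96448183e+01,  1.60806946e+00, -2.81192994e+01,
        1.25661868e-02,  9.41758510e-03,  1.76048854e-05]), 'eef_pos': array([ 0.21069838, -0.64060914,  0.20852285]), 'tool_rot': array([-0.11126006, -0.69803906, -0.11251153,  0.69835795]), 'contact_force': array([0.02922527, 0.23984226, 0.37684976]), 'torque': array([ 0.01147481, -0.01786378, -0.01875817]), 'gripper_width': 1.0014434267643912}
scene {'mtx': array([[373.15145079,   0.        , 254.14393382],
       [  0.        , 373.15145079, 190.95656196],
       [  0.        ,   0.        ,   1.        ]]), 'origin': array([ 0.80896526, -0.3398358 ,  0.99202747]), 'rotation': array([0.90346782, 0.25229553, 0.09287132, 0.33386791])}
top {'mtx': array([[475.45235837,   0.        , 257.64660688],
       [  0.        , 475.45235837, 189.50668647],
       [  0.        ,   0.        ,   1.        ]]), 'origin': array([0.31192018, 0.08305152, 1.61245359]), 'rotation': array([-0.69842131, -0.02878455,  0.03994879,  0.71399105])}
wrist {'mtx': array([[297.31863964,   0.        , 259.75199474],
       [  0.        , 297.31863964, 194.16493244],
       [  0.        ,   0.        ,   1.        ]]), 'T_tool_cam': array([[-3.26921146e-04,  3.13364384e-01, -9.49632906e-01,
        -1.64071321e-01],
       [ 9.99999579e-01, -7.11880214e-04, -5.79170024e-04,
         4.34376142e-04],
       [-8.57516134e-04, -9.49632695e-01, -3.13364019e-01,
        -7.98333095e-02],
       [ 0.00000000e+00,  0.00000000e+00,  0.00000000e+00,
         1.00000000e+00]])}
```

View pics/scene0.png

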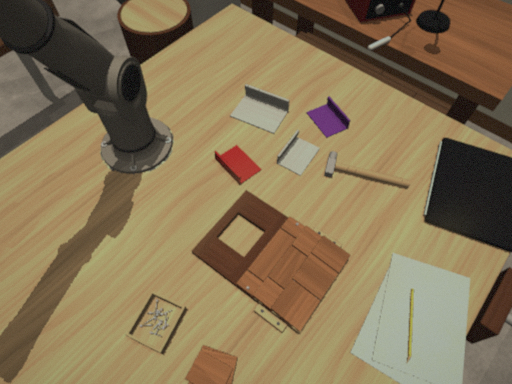

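View pics/top0.png

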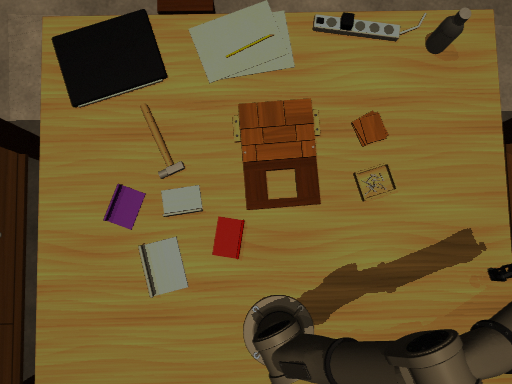

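View pics/wrist0.png

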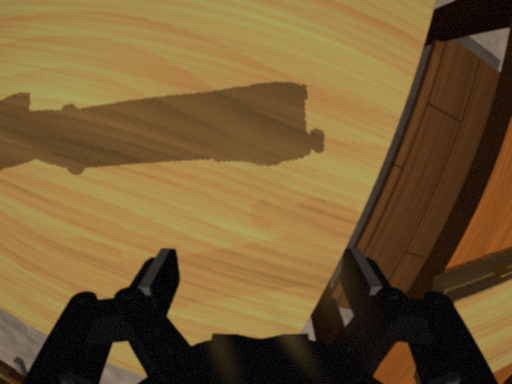

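```bash
cat >> h.py <<'E'
from scipy.spatial.transform import Rotation as R
def rot(q): return R.from_quat(np.r_[q[1:],q[0]]).as_matrix()
def cam(n,obs=None):
    m=bot.camera_model(n); K=m['mtx']
    if n=='wrist':
        T=np.eye(4);T[:3,:3]=rot(obs['tool_rot']);T[:3,3]=obs['eef_pos'];T=T@m['T_tool_cam'];return K,T[:3,3],T[:3,:3],True
    q=np.array(m['rotation']); return K,np.array(m['origin']),rot(q) if q.shape==(4,) else q,False
def rays(c,uv):
    K,o,Rm,f=c; uv=np.atleast_2d(uv).astype(float)
    a=(uv-K[:2,2])/np.array([K[0,0],K[1,1]])
    if f:
        r=np.linalg.norm(a,axis=1)+1e-12; s=np.sin(r)/r; v=np.c_[a*s[:,None],np.cos(r)]
    else: v=np.c_[a,np.ones(len(a))]
    v=v*[1,-1,-1]; return v@Rm.T
def onz(c,uv,z):
    d=rays(c,uv); o=c[1]; return o+d*((z-o[2])/d[:,2])[:,None]
def bydepth(c,uv,dep):
    K,o,Rm,f=c; uv=np.atleast_2d(uv).astype(int)
    d=rays(c,uv); ax=-(d@Rm[:,2]); z=dep[uv[:,1],uv[:,0]]; return o+d*(z/ax)[:,None]
E
python3 - <<'E'
from h import *
for n in ['top','scene']:
    c=cam(n); p=np.load(n+'0p.npy');d=np.load(n+'0.npy')
    hsv=cv2.cvtColor(p,cv2.COLOR_RGB2HSV)
    m=((hsv[:,:,1]<45)&(hsv[:,:,2]>70)).astype(np.uint8)
    k,l,s,ce=cv2.connectedComponentsWithStats(m)
    for i in range(1,k):
        if 250<s[i,4]<6000:
            ys,xs=np.where(l==i); P=bydepth(c,np.c_[xs,ys],d)
            r=cv2.minAreaRect(onz(c,np.c_[xs,ys],0.003)[:,:2].astype(np.float32)*1000)
            print(n,i,s[i],ce[i].round(),P.mean(0).round(3),np.percentile(P[:,2],[5,50,95]).round(4),r)
c=cam('top');d=np.load('top0.npy')
# known check: board
for uv in [(248,160),(320,160),(247,208),(320,204),(256,185),(310,180)]:
    print(uv,bydepth(c,[uv],d).round(4))
for n,b in [('top',(90,140,240,300)),('top',(225,90,335,215)),('scene',(190,185,355,335)),('scene',(210,70,360,180))]:
    p=np.load(n+'0p.npy')[b[1]:b[3],b[0]:b[2]]; s=min(800/p.shape[1],600/p.shape[0])
    save(f'z_{n}_{b[0]}',cv2.resize(p,None,fx=s,fy=s,interpolation=cv2.INTER_CUBIC));print(n,b,s)
E
```

```text
top 16 [ 195   16   70   59 1490] [228.  38.] [1.    0.146 0.011] [-0.0035  0.0031  0.0096] ((1002.2394409179688, 141.75848388671875), (176.52938842773438, 251.60433959960938), 23.97496223449707)
top 21 [249  21  40  35 358] [271.  42.] [ 0.986 -0.001  0.007] [-0.0035  0.0028  0.0089] ((988.9015502929688, -7.120391845703125), (72.55601501464844, 158.3069610595703), 39.89638900756836)
top 22 [351  20  49  17 313] [377.  28.] [ 1.016 -0.368  0.041] [0.0302 0.036  0.0416] ((1034.3782958984375, -372.3314514160156), (168.60699462890625, 42.40571594238281), 81.35389709472656)
top 86 [161 185  41  28 857] [181. 199.] [0.442 0.314 0.01 ] [-0.0018  0.004   0.0105] ((442.062255859375, 315.5278015136719), (77.65122985839844, 127.76560974121094), 7.529913425445557)
top 90 [ 145  237   43   57 1521] [167. 265.] [0.222 0.361 0.016] [-0.0009  0.0052  0.0113] ((220.95811462402344, 366.8046569824219), (171.23171997070312, 104.9760971069336), 13.666489601135254)
scene 48 [ 69   9  54  41 511] [97. 26.] [-1.595  0.746 -0.676] [-0.7585 -0.7479  0.395 ] ((-624.9553833007812, 317.74871826171875), (142.827
[... 293 characters left out ...]
13.] [0.227 0.369 0.008] [0.0017 0.0051 0.0087] ((221.96214294433594, 374.27203369140625), (171.35427856445312, 121.07891082763672), 12.951172828674316)
scene 291 [278 130  41  45 919] [297. 155.] [0.44  0.307 0.014] [0.0011 0.0045 0.0418] ((431.9665832519531, 326.72467041015625), (100.24800872802734, 156.21243286132812), 7.6616926193237305)
(248, 160) [[0.5642 0.0864 0.0437]]
(320, 160) [[ 0.5666 -0.1611 -0.0027]]
(247, 208) [[0.4059 0.0933 0.0129]]
(320, 204) [[ 0.4145 -0.1546  0.0053]]
(256, 185) [[0.4826 0.0613 0.0177]]
(310, 180) [[ 0.4959 -0.1219  0.0163]]
top (90, 140, 240, 300) 3.75
top (225, 90, 335, 215) 4.8
scene (190, 185, 355, 335) 4.0
scene (210, 70, 360, 180) 5.333333333333333
```

View pics/z_scene_210.png

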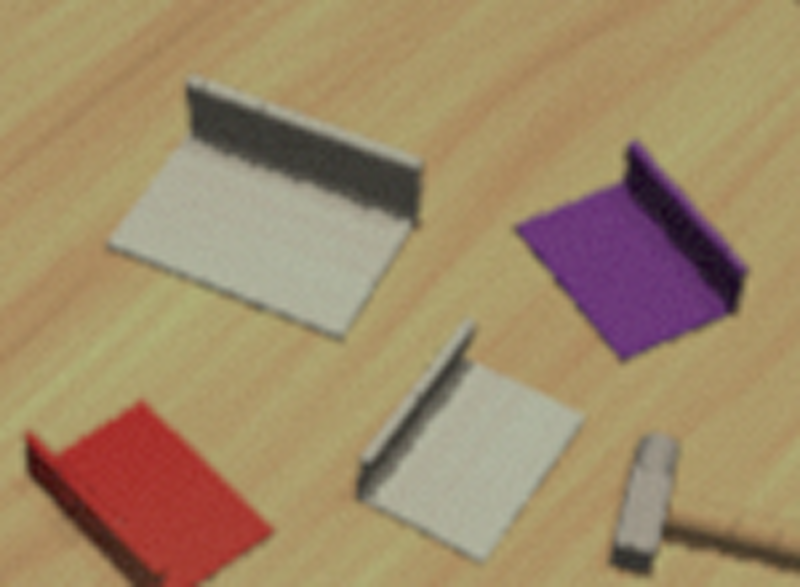

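View pics/z_top_225.png

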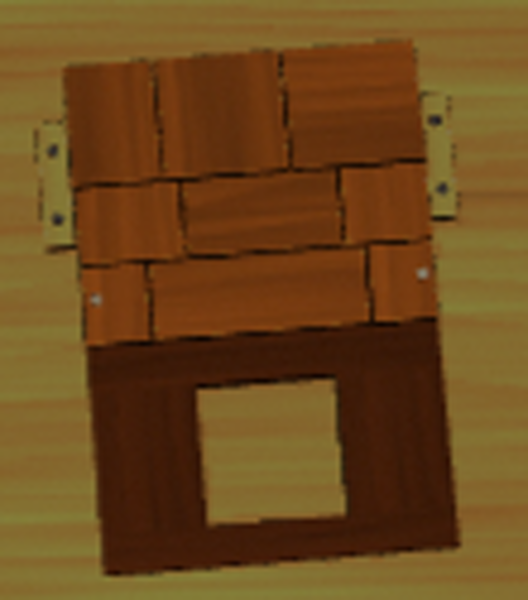

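View pics/z_scene_190.png

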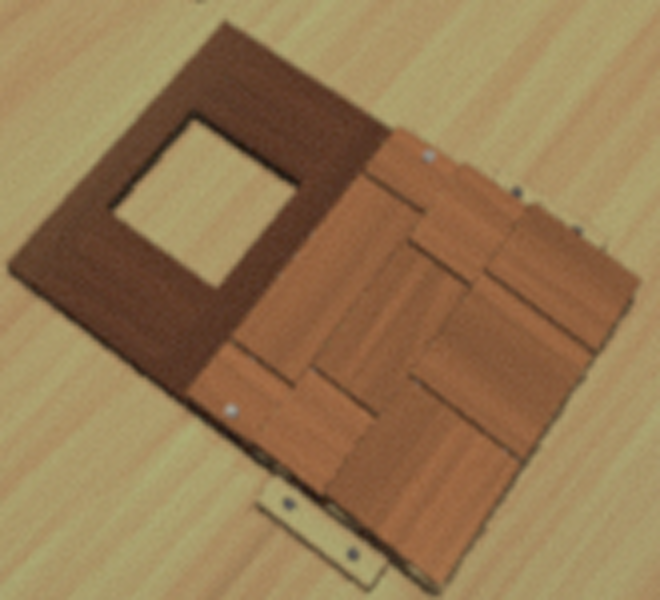

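View pics/z_top_90.png

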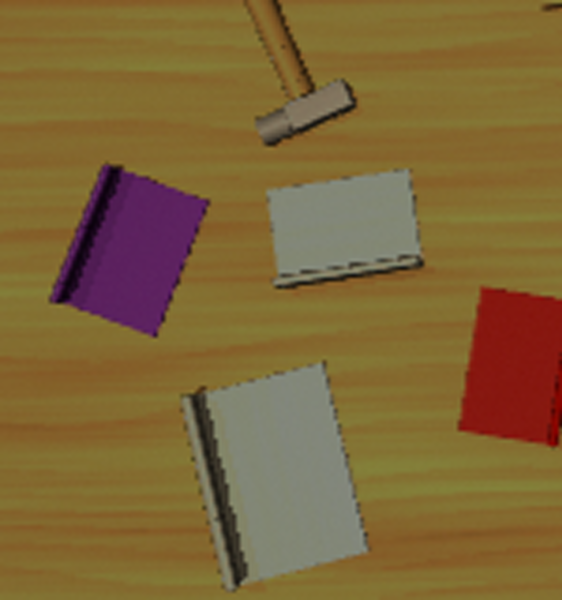

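Run:
```python
from h import *
T=cam('top');S=cam('scene')
t=lambda a:np.array(a)/3.75+[90,140]
s=lambda a:np.array(a)/5.333+[210,70]
A=onz(T,t([(268,190),(409,169)]),.003); B=onz(S,s([(482,560),(583,415)]),.003)
Ah=onz(T,t([(276,287),(422,266)]),.042); Bh=onz(S,s([(474,322),(362,462)]),.042)
print(A,B,Ah,Bh)
tp=lambda a:np.array(a)/4.8+[225,90]
sp=lambda a:np.array(a)/4+[190,185]
print('hole top',onz(T,tp([(198,386),(335,378),(346,515),(206,524)]),.018))
print('hole scene',onz(S,sp([(299,185),(218,286),(112,208),(195,118)]),.018))
print('board',onz(T,tp([(88,346),(436,318),(460,546),(105,575)]),.018))
print('board scene low corners',onz(S,sp([(225,22),(10,268)]),.018))
```

```text
[[0.47165001 0.38198272 0.003     ]
 [0.4880491  0.25453433 0.003     ]] [[0.4933277  0.25626816 0.003     ]
 [0.47587987 0.38446277 0.003     ]] [[0.38209692 0.36800848 0.042     ]
 [0.39772107 0.23989145 0.042     ]] [[0.39569807 0.37124103 0.042     ]
 [0.4101017  0.24233798 0.042     ]]
hole top [[ 0.53145722  0.02548377  0.018     ]
 [ 0.53514673 -0.07137823  0.018     ]
 [ 0.43800911 -0.07615995  0.018     ]
 [ 0.43380299  0.02226815  0.018     ]]
hole scene [[ 0.53685426  0.02588378  0.018     ]
 [ 0.54325344 -0.06923143  0.018     ]
 [ 0.44747611 -0.07422122  0.018     ]
 [ 0.44429353  0.01774433  0.018     ]]
board [[ 0.56153362  0.10242796  0.018     ]
 [ 0.57652451 -0.1442822   0.018     ]
 [ 0.41448022 -0.15553312  0.018     ]
 [ 0.39959769  0.09376062  0.018     ]]
board scene low corners [[ 0.40670165  0.09419104  0.018     ]
 [ 0.42487952 -0.15319488  0.018     ]]
```

```bash
cat >> h.py <<'E'
def down(yaw,s):
    # tool x down, tool y = s*(heading yaw)
    x=np.array([0,0,-1.]); y=s*np.array([np.cos(yaw),np.sin(yaw),0]); return np.c_[x,y,np.cross(x,y)]
def plan(p,Rm,wps,polar=False,step=.0395,ang=10.,nmin=1):
    """wps list of (pos,R); rounded rows from pose p,Rm"""
    rows=[];p=np.array(p);Rm=np.array(Rm)
    for tp,tR in wps:
        tp=np.array(tp); p0=p.copy();R0=Rm.copy(); rv=R.from_matrix(R0.T@tR).as_rotvec()
        r0,r1=np.hypot(*p0[:2]),np.hypot(*tp[:2]);a0=np.arctan2(p0[1],p0[0]);a1=np.arctan2(tp[1],tp[0])
        L=np.linalg.norm(tp-p0)
        if polar: L=np.hypot(max(r0,r1)*abs(a1-a0),np.hypot(r1-r0,tp[2]-p0[2]))
        n=max(nmin,int(np.ceil(max(L/step,np.degrees(np.linalg.norm(rv))/ang))))
        for i in range(1,n+1):
            f=i/n
            if polar:
                r=r0+f*(r1-r0);a=a0+f*(a1-a0);q=np.array([r*np.cos(a),r*np.sin(a),p0[2]+f*(tp[2]-p0[2])])
            else: q=p0+f*(tp-p0)
            Q=R0@R.from_rotvec(f*rv).as_matrix()
            d=np.round(Rm.T@(q-p)/.04,2); w=np.round(R.from_matrix(Rm.T@Q).as_rotvec()/(2*np.pi),3)
            rows.append(list(map(float,np.r_[d,w]+0.))); p=p+Rm@(d*.04); Rm=Rm@R.from_rotvec(w*2*np.pi).as_matrix()
    for i in range(0,len(rows),8): print(str(rows[i:i+8]).replace(' ',''))
    print('end',p.round(4),len(rows)); return p,Rm
def state():
    o=bot.get_obs(); print('t',o['t'],'p',o['eef_pos'].round(4),'F',o['contact_force'].round(2),'M',o['torque'].round(2),'g',round(o['gripper_width'],3)); return o,o['eef_pos'],rot(o['tool_rot'])
E
python3 - <<'E'
from h import *
o,p,Rm=state(); print(Rm.round(3))
for s in (1,-1):
    print(s,np.degrees(R.from_matrix(Rm.T@down(np.radians(4),s)).as_rotvec()).round(1))
s=min((1,-1),key=lambda s:R.from_matrix(Rm.T@down(np.radians(4),s)).magnitude())
plan(p,Rm,[((.52,-.02,.26),down(np.radians(4),s))],polar=True)
E
```

```text
t 0.15 p [ 0.2108 -0.6408  0.2088] F [-0.    0.02  0.23] M [-0.03 -0.01  0.01] g 0.996
[[-0.001  0.312 -0.95 ]
 [ 0.001 -0.95  -0.312]
 [-1.    -0.001  0.   ]]
1 [-75.8  -0.    0.1]
-1 [1.042e+02 1.000e-01 1.000e-01]
[[-0.06,-0.2,-0.92,-0.01,0.0,0.0],[-0.06,-0.19,-0.91,-0.009,0.0,0.0],[-0.05,-0.2,-0.91,-0.01,0.0,0.0],[-0.06,-0.18,-0.89,-0.009,0.0,0.0],[-0.06,-0.18,-0.89,-0.01,0.0,0.0],[-0.06,-0.18,-0.88,-0.009,0.0,0.0],[-0.05,-0.18,-0.86,-0.01,0.0,0.0],[-0.06,-0.17,-0.86,-0.01,0.0,0.0]]
[[-0.06,-0.16,-0.85,-0.009,0.0,0.0],[-0.06,-0.16,-0.85,-0.01,0.0,0.0],[-0.05,-0.16,-0.83,-0.009,0.0,0.0],[-0.06,-0.15,-0.82,-0.01,0.0,0.0],[-0.06,-0.15,-0.82,-0.009,0.0,0.0],[-0.06,-0.15,-0.8,-0.01,0.0,0.0],[-0.05,-0.14,-0.8,-0.01,0.0,0.0],[-0.06,-0.14,-0.79,-0.009,0.0,0.0]]
[[-0.06,-0.13,-0.78,-0.01,0.0,0.0],[-0.06,-0.13,-0.77,-0.009,0.0,0.0],[-0.05,-0.13,-0.76,-0.01,0.0,0.0],[-0.06,-0.13,-0.75,-0.009,0.0,0.0],[-0.06,-0.12,-0.75,-0.01,0.0,0.0],[-0.05,-0.12,-0.73,-0.01,0.0,0.0]]
end [ 0.5202 -0.02    0.2598] 22
```

>>> {"api": "step_arm", "payload": {
  "plan": [
    [-0.06, -0.2, -0.92, -0.01, 0, 0],
    [-0.06, -0.19, -0.91, -0.009, 0, 0],
    [-0.05, -0.2, -0.91, -0.01, 0, 0],
    [-0.06, -0.18, -0.89, -0.009, 0, 0],
    [-0.06, -0.18, -0.89, -0.01, 0, 0],
    [-0.06, -0.18, -0.88, -0.009, 0, 0],
    [-0.05, -0.18, -0.86, -0.01, 0, 0],
    [-0.06, -0.17, -0.86, -0.01, 0, 0]
  ]
}}

```text
t: 1.15
eef_pos: [0.4267, -0.4475, 0.2278]
tool_rot: [-0.277, -0.651, -0.277, 0.651]
contact_force: [0.8, -0.3, -1.0]
gripper_width: 1.002
```

>>> {"api": "step_arm", "payload": {
  "plan": [
    [-0.06, -0.16, -0.85, -0.009, 0, 0],
    [-0.06, -0.16, -0.85, -0.01, 0, 0],
    [-0.05, -0.16, -0.83, -0.009, 0, 0],
    [-0.06, -0.15, -0.82, -0.01, 0, 0],
    [-0.06, -0.15, -0.82, -0.009, 0, 0],
    [-0.06, -0.15, -0.8, -0.01, 0, 0],
    [-0.05, -0.14, -0.8, -0.01, 0, 0],
    [-0.06, -0.14, -0.79, -0.009, 0, 0]
  ]
}}

```text
t: 2.15
eef_pos: [0.5248, -0.2015, 0.2464]
tool_rot: [-0.423, -0.567, -0.423, 0.567]
contact_force: [0.5, 0.5, -0.4]
gripper_width: 0.999
```

>>> {"api": "step_arm", "payload": {
  "plan": [
    [-0.06, -0.13, -0.78, -0.01, 0, 0],
    [-0.06, -0.13, -0.77, -0.009, 0, 0],
    [-0.05, -0.13, -0.76, -0.01, 0, 0],
    [-0.06, -0.13, -0.75, -0.009, 0, 0],
    [-0.06, -0.12, -0.75, -0.01, 0, 0],
    [-0.05, -0.12, -0.73, -0.01, 0, 0],
    [0, 0, 0, 0, 0, 0],
    [0, 0, 0, 0, 0, 0]
  ]
}}

```text
t: 3.15
eef_pos: [0.5202, -0.0208, 0.2599]
tool_rot: [0.518, 0.481, 0.518, -0.482]
contact_force: [-0.6, -0.5, -0.2]
gripper_width: 0.994
```

Run:
```python
from h import *
o,p,Rm=state(); print(Rm.round(3))
pic,d=bot.read_camera('wrist'); save('w1',pic); np.save('w1p.npy',pic);np.save('w1d.npy',d); np.save('w1o.npy',o,allow_pickle=True)
s=1.55; save('w1b',cv2.resize(pic,None,fx=s,fy=s,interpolation=cv2.INTER_CUBIC))
```

```text
t 3.15 p [ 0.5202 -0.0208  0.2599] F [-0.58 -0.47 -0.22] M [-0.02  0.01  0.02] g 0.994
[[-0.     0.997  0.073]
 [-0.001  0.073 -0.997]
 [-1.    -0.     0.001]]
```

View pics/w1b.png

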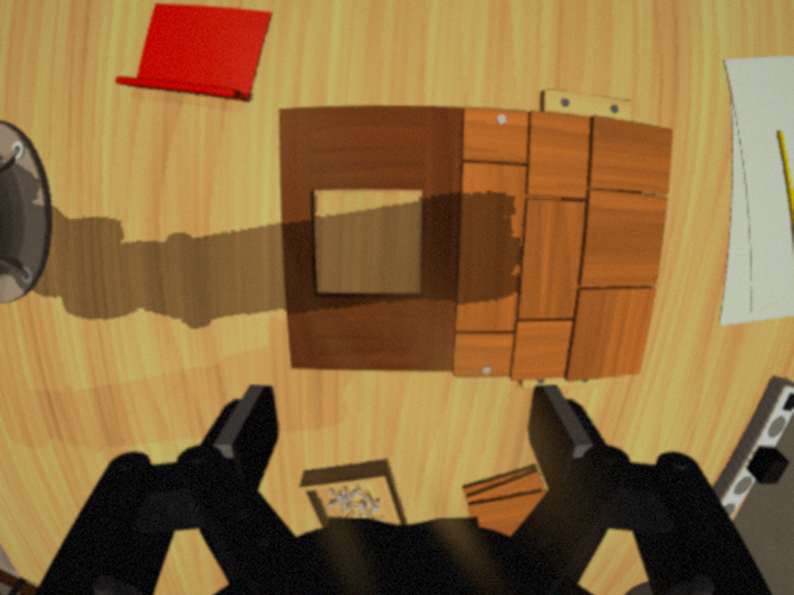

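Run:
```python
from h import *
p=np.load('w1p.npy')[60:250,170:310]
p=np.clip(p.astype(float)*1.5,0,255).astype(np.uint8)
save('w1z',cv2.resize(p[0:150],None,fx=4,fy=4,interpolation=cv2.INTER_CUBIC))
save('w1z2',cv2.resize(p[50:190],None,fx=4,fy=4,interpolation=cv2.INTER_CUBIC))
```

```text
(no output)
```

View pics/w1z.png

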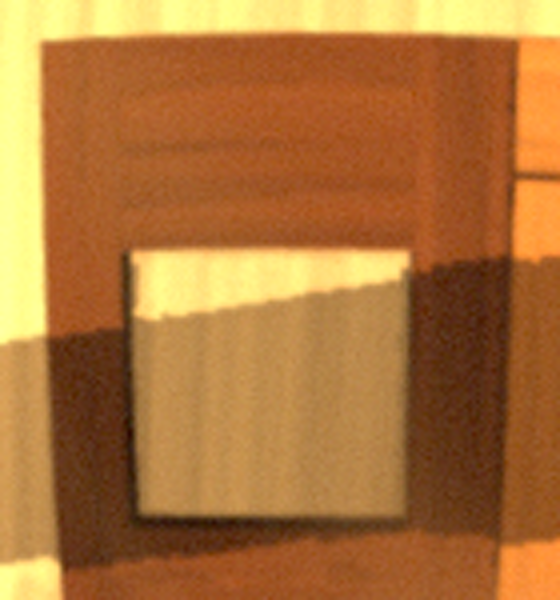

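View pics/w1z2.png

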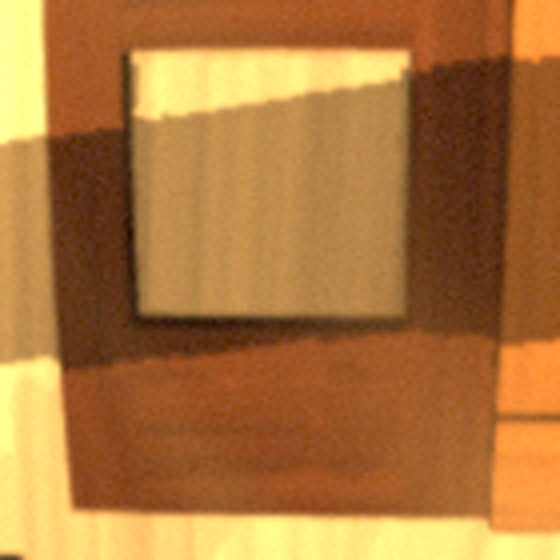

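Run:
```python
from h import *
o=np.load('w1o.npy',allow_pickle=True).item(); c=cam('wrist',o)
f=lambda a,y0:(np.array(a)+.5)/4-.5+[170,y0]
H=onz(c,f([(124,247),(411,250),(409,522),(136,524)],60),.018)
B=onz(c,np.r_[f([(517,38)],60),f([(490,528)],110)],.033)
G=onz(c,np.r_[f([(516,175)],60),f([(496,417)],110)],.033)
E=onz(c,np.r_[f([(42,42)],60),f([(74,508)],110)],.018)
print('H',H.round(4),'B',B.round(4),'G',G.round(4),'E',E.round(4),sep='\n')
# panel-frame fit
mod=np.array([(-152,50),(-52,50),(-52,-50),(-152,-50),(-20,125),(-20,-125),(-20,76),(-20,-76),(-180,125),(-180,-125)])/1000
P=np.r_[H,B,G,E][:,:2]
ma,pa=mod.mean(0),P.mean(0); U,_,V=np.linalg.svd((mod-ma).T@(P-pa)); Rr=(U@V).T
t=pa-Rr@ma; print('yaw',np.degrees(np.arctan2(Rr[1,0],Rr[0,0])),'t',t); print(((P-t)@Rr-mod).round(4)*1000)
```

```text
H
[[ 0.435   0.024   0.018 ]
 [ 0.5332  0.029   0.018 ]
 [ 0.5406 -0.0676  0.018 ]
 [ 0.4421 -0.0755  0.018 ]]
B
[[ 0.5612  0.1031  0.033 ]
 [ 0.5766 -0.1403  0.033 ]]
G
[[ 0.5646  0.0578  0.033 ]
 [ 0.5736 -0.0959  0.033 ]]
E
[[ 0.4023  0.0947  0.018 ]
 [ 0.4179 -0.1523  0.018 ]]
yaw 3.597245622562357 t [ 0.58935118 -0.0169865 ]
[[ 0.5  0.6]
 [-1.1 -0.6]
 [ 0.1  2.6]
 [ 1.4  0.8]
 [-0.6 -3.4]
 [-0.5  2.7]
 [ 0.   0.2]
 [-0.7 -1.8]
 [ 0.4 -1.8]
 [ 0.4  0.7]]
```

Run:
```python
from h import *
o,p,Rm=state()
plan(p,Rm,[((.40,.310,.20),down(np.radians(7.3),1))],polar=True)
```

```text
t 3.2 p [ 0.5203 -0.0213  0.2598] F [-0.02 -0.34  1.07] M [ 0.03 -0.    0.01] g 0.999
[[0.15,0.03,-0.91,-0.001,0.0,0.0],[0.15,-0.02,-0.91,-0.001,0.0,0.0],[0.15,-0.08,-0.9,-0.001,0.0,0.0],[0.15,-0.14,-0.89,-0.001,0.0,0.0],[0.14,-0.2,-0.88,0.0,0.0,0.0],[0.15,-0.25,-0.86,-0.001,0.0,0.0],[0.15,-0.31,-0.84,-0.001,0.0,0.0],[0.15,-0.36,-0.82,-0.001,0.0,0.0]]
[[0.15,-0.41,-0.79,-0.001,0.0,0.0],[0.15,-0.46,-0.76,-0.001,0.0,0.0]]
end [0.4  0.31 0.2 ] 10
```

>>> {"api": "step_arm", "payload": {
  "plan": [
    [0.15, 0.03, -0.91, -0.001, 0, 0],
    [0.15, -0.02, -0.91, -0.001, 0, 0],
    [0.15, -0.08, -0.9, -0.001, 0, 0],
    [0.15, -0.14, -0.89, -0.001, 0, 0],
    [0.14, -0.2, -0.88, 0, 0, 0],
    [0.15, -0.25, -0.86, -0.001, 0, 0],
    [0.15, -0.31, -0.84, -0.001, 0, 0],
    [0.15, -0.36, -0.82, -0.001, 0, 0]
  ]
}}

```text
t: 4.2
eef_pos: [0.4419, 0.2534, 0.2119]
tool_rot: [0.528, 0.471, 0.528, -0.471]
contact_force: [-0.4, -0.3, 0.3]
gripper_width: 1.003
```

>>> {"api": "step_arm", "payload": {
  "plan": [
    [0.15, -0.41, -0.79, -0.001, 0, 0],
    [0.15, -0.46, -0.76, -0.001, 0, 0],
    [0, 0, 0, 0, 0, 0],
    [0, 0, 0, 0, 0, 0]
  ]
}}

```text
t: 4.7
eef_pos: [0.4007, 0.3096, 0.2001]
tool_rot: [0.531, 0.467, 0.531, -0.467]
contact_force: [0.0, -0.3, 0.2]
gripper_width: 0.999
```

Run:
```python
from h import *
o,p,Rm=state(); print(Rm.round(3))
pic,d=bot.read_camera('wrist'); np.save('w2p.npy',pic);np.save('w2d.npy',d); np.save('w2o.npy',o,allow_pickle=True)
s=1.55; save('w2b',cv2.resize(pic,None,fx=s,fy=s,interpolation=cv2.INTER_CUBIC))
```

```text
t 4.7 p [0.4007 0.3096 0.2001] F [ 0.02 -0.31  0.16] M [-0.01 -0.04 -0.03] g 0.999
[[ 0.     0.992  0.127]
 [-0.001  0.127 -0.992]
 [-1.     0.     0.001]]
```

View pics/w2b.png

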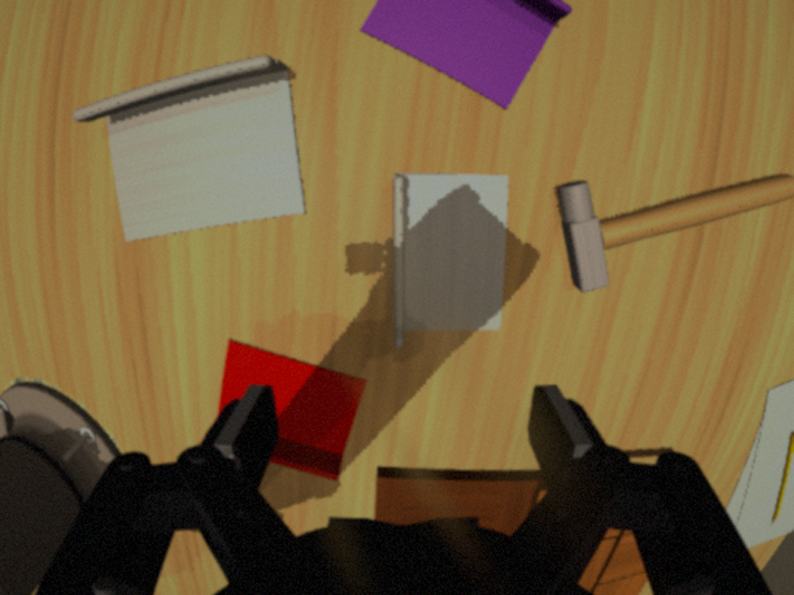

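Run:
```python
from h import *
p=np.load('w2p.npy')[105:230,240:340]
p=np.clip(p.astype(float)*1.4,0,255).astype(np.uint8)
save('w2z',cv2.resize(p,None,fx=4.8,fy=4.8,interpolation=cv2.INTER_CUBIC))
```

```text
(no output)
```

View pics/w2z.png

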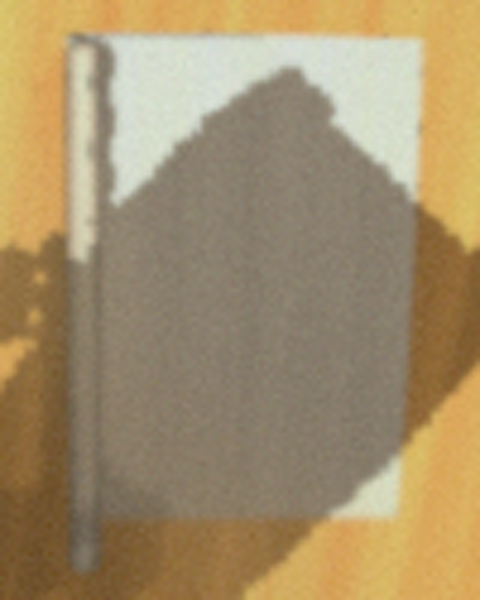

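Run:
```python
from h import *
o=np.load('w2o.npy',allow_pickle=True).item(); c=cam('wrist',o)
f=lambda a:(np.array(a)+.5)/4.8-.5+[240,105]
F=onz(c,f([(424,38),(399,519)]),.003); A=onz(c,f([(68,40),(73,570)]),.042); B=onz(c,f([(99,40),(98,570)]),.042)
print(F.round(4),A.round(4),B.round(4),sep='\n')
mod=np.array([(45,65),(45,-65),(-45,65),(-45,-65),(-37,65),(-37,-65)])/1000
P=np.r_[F,A,B][:,:2]
ma,pa=mod.mean(0),P.mean(0); U,_,V=np.linalg.svd((mod-ma).T@(P-pa)); Rr=(U@V).T
t=pa-Rr@ma; yaw=np.arctan2(Rr[1,0],Rr[0,0]);print('yaw',np.degrees(yaw),'t',t,'hem',t+Rr@[-.041,0]); print(((P-t)@Rr-mod).round(4)*1000)
o,p,Rm=state()
h=t+Rr@[-.041,0]
plan(p,Rm,[((*h,.08),down(yaw,1)),((*h,.015),down(yaw,1))],step=.03)
```

```text
[[0.4744 0.3852 0.003 ]
 [0.4915 0.2554 0.003 ]]
[[0.3855 0.3733 0.042 ]
 [0.4025 0.2464 0.042 ]]
[[0.3924 0.3742 0.042 ]
 [0.4086 0.2472 0.042 ]]
yaw 7.242847439211155 t [0.4380354  0.31513988] hem [0.39736255 0.3099708 ]
[[-0.1 -0.1]
 [ 0.5 -1. ]
 [ 0.2 -0.7]
 [ 1.   1.3]
 [-0.9 -0.7]
 [-0.8  1.3]]
t 4.75 p [0.4009 0.3094 0.2002] F [ 0.68 -0.25  0.17] M [ 0.04  0.03 -0.05] g 1.0
[[0.6,-0.02,-0.01,0.0,0.0,0.0],[0.6,-0.01,0.0,0.0,0.0,0.0],[0.6,-0.02,-0.01,0.0,0.0,0.0],[0.6,-0.02,0.0,0.0,0.0,0.0],[0.6,-0.02,-0.01,0.0,0.0,0.0],[0.54,0.0,0.0,0.0,0.0,0.0],[0.55,0.0,0.0,0.0,0.0,0.0],[0.54,0.0,0.0,0.0,0.0,0.0]]
end [0.3972 0.31   0.015 ] 8
```

>>> {"api": "step_arm", "payload": {
  "plan": [
    [0.6, -0.02, -0.01, 0, 0, 0],
    [0.6, -0.01, 0, 0, 0, 0],
    [0.6, -0.02, -0.01, 0, 0, 0],
    [0.6, -0.02, 0, 0, 0, 0],
    [0.6, -0.02, -0.01, 0, 0, 0],
    [0.54, 0, 0, 0, 0, 0],
    [0.55, 0, 0, 0, 0, 0],
    [0.54, 0, 0, 0, 0, 0]
  ]
}}

```text
t: 5.75
eef_pos: [0.3975, 0.3101, 0.0144]
tool_rot: [0.531, 0.468, 0.53, -0.467]
contact_force: [0.4, -0.1, -1.1]
gripper_width: 0.999
```

>>> {"api": "step_arm", "payload": {
  "plan": [
    [0, 0, 0, 0, 0, 0],
    [0, 0, 0, 0, 0, 0],
    [0, 0, 0, 0, 0, 0],
    [0, 0, 0, 0, 0, 0],
    [0, 0, 0, 0, 0, 0],
    [0, 0, 0, 0, 0, 0]
  ],
  "fingers": 1,
  "force": 70
}}

```text
t: 6.5
eef_pos: [0.3968, 0.3117, 0.0159]
tool_rot: [0.532, 0.467, 0.531, -0.466]
contact_force: [0.4, -1.6, 6.9]
gripper_width: 0.058
```

Run:
```python
from h import *
o,p,Rm=state(); print(Rm.round(3))
```

```text
t 6.5 p [0.3968 0.3117 0.0159] F [ 0.44 -1.58  6.86] M [-0.3  -0.19 -0.03] g 0.058
[[ 0.002  0.992  0.129]
 [ 0.     0.129 -0.992]
 [-1.     0.002 -0.   ]]
```

>>> {"api": "step_arm", "payload": {
  "plan": [
    [-0.3, 0, 0, 0, 0, 0],
    [-0.7, 0, 0, 0, 0, 0],
    [-0.8, 0, 0, 0, 0, 0],
    [-0.8, 0, 0, 0, 0, 0],
    [0, 0, 0, 0, 0, 0],
    [0, 0, 0, 0, 0, 0]
  ]
}}

```text
t: 7.25
eef_pos: [0.3955, 0.3109, 0.1187]
tool_rot: [0.531, 0.466, 0.531, -0.467]
contact_force: [-0.2, -0.6, -1.3]
gripper_width: 0.055
```

Run:
```python
from h import *
o,p,Rm=state(); print(Rm.round(3))
pic,d=bot.read_camera('wrist'); np.save('w3p.npy',pic);np.save('w3d.npy',d); np.save('w3o.npy',o,allow_pickle=True)
s=1.55; save('w3b',cv2.resize(np.clip(pic*1.3,0,255).astype(np.uint8),None,fx=s,fy=s,interpolation=cv2.INTER_CUBIC))
pic,d=bot.read_camera('scene');save('s3',cv2.resize(pic[60:220,180:380],None,fx=3.7,fy=3.7,interpolation=cv2.INTER_CUBIC))
```

```text
t 7.25 p [0.3955 0.3109 0.1187] F [-0.22 -0.57 -1.3 ] M [-0.03  0.03  0.05] g 0.055
[[-0.001  0.992  0.129]
 [-0.001  0.129 -0.992]
 [-1.    -0.001  0.001]]
```

View pics/w3b.png

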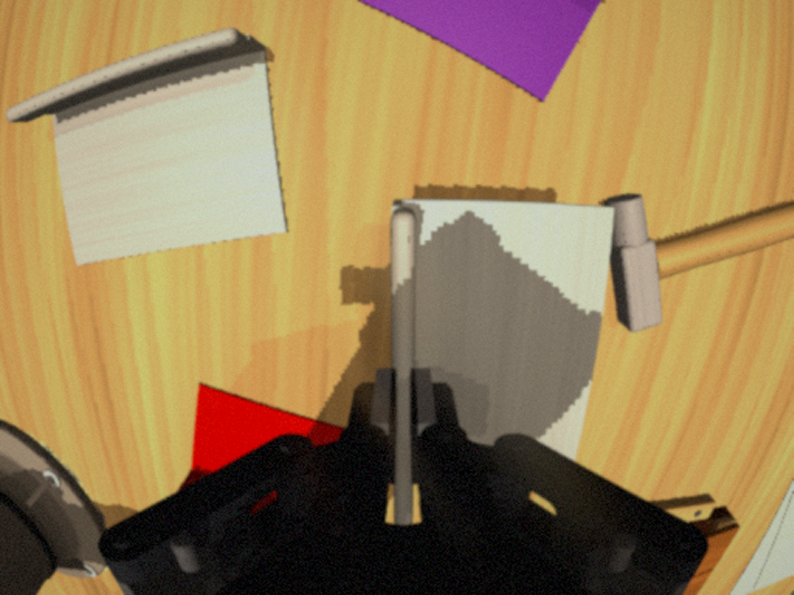

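View pics/s3.png

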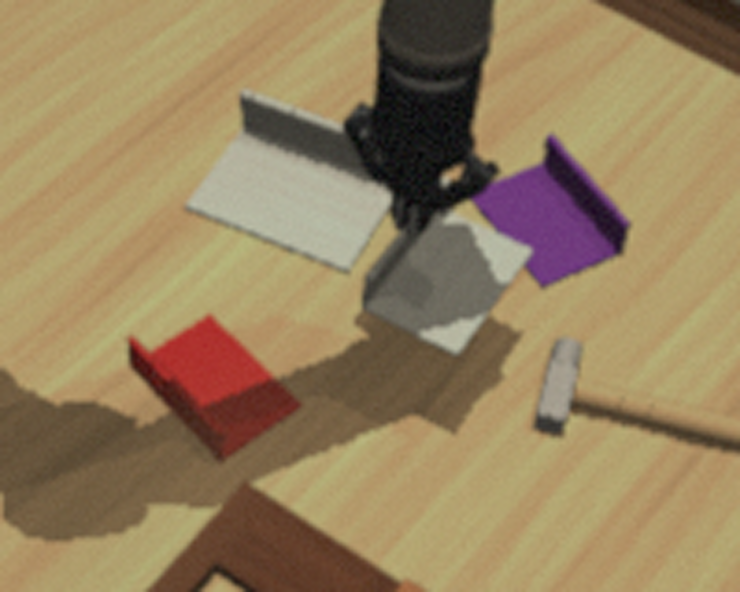

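```bash
cat > meas.py <<'E'
from h import *
def flange(tag,poly,uvF,uvA):
    # poly,uvs in 1.55-scaled pixels
    o=np.load(tag+'o.npy',allow_pickle=True).item(); d=np.load(tag+'d.npy'); c=cam('wrist',o)
    m=np.zeros(d.shape,np.uint8); cv2.fillPoly(m,[np.round(np.array(poly)/1.55).astype(np.int32)],1)
    ys,xs=np.where((m>0)&(d>0)); P=bydepth(c,np.c_[xs,ys],d); T=rot(o['tool_rot']); Q=(P-o['eef_pos'])@T
    A=np.c_[Q[:,1:],np.ones(len(Q))]; 
    k=np.ones(len(Q),bool)
    for _ in range(3):
        s=np.linalg.lstsq(A[k],Q[k,0],rcond=None)[0]; r=Q[:,0]-A@s; k=abs(r)<2.5*r[k].std()
    print('n',k.sum(),'plane tool x = a*y+b*z+c',s.round(4),'sd',r[k].std().round(4),'deg',np.degrees(np.arctan(s[:2])).round(2))
    return o,c,s
E
python3 - <<'E'
from meas import *
o,c,s=flange('w3',[(450,230),(600,225),(585,330),(480,420),(450,400)],0,0)
T=rot(o['tool_rot'])
def ontool(uv,x): # tool-plane x=const
    d=rays(c,(np.array(uv)+.5)/1.55-.5)@T; og=(c[1]-o['eef_pos'])@T; return og+d*((x-og[0])/d[:,0])[:,None]
print('free corner, edge pt',(ontool([(613,207),(580,450)],s[2])*1000).round(1))
print('hem end l/r',(ontool([(391,207),(415,210)],s[2]-.039)*1000).round(1))
E
```

```text
n 9059 plane tool x = a*y+b*z+c [-0.0112  0.0001  0.0132] sd 0.0006 deg [-0.64  0.01]
free corner, edge pt [[ 13.2  86.1 -62.3]
 [ 13.2  88.3  57. ]]
hem end l/r [[-25.8  -4.  -64. ]
 [-25.8   3.2 -63.1]]
```

```bash
cat >> h.py <<'E'
PY=np.radians(3.6);PT=np.array([.5894,-.017])
def pw(x,y): return PT+np.array([[np.cos(PY),-np.sin(PY)],[np.sin(PY),np.cos(PY)]])@[x,y]
def topanel(p): return (np.array([[np.cos(PY),-np.sin(PY)],[np.sin(PY),np.cos(PY)]]).T@(p[:2]-PT))*1000
E
python3 - <<'E'
from h import *
o,p,Rm=state()
Rt=down(PY,1)@R.from_rotvec([0,0,-np.radians(.65)]).as_matrix()
g=pw(-.128,.0018);print(g)
p,Rm=plan(p,Rm,[((*g,.115),Rt)],polar=True)
plan(p,Rm,[((*g,.05),Rt)])
E
```

```text
t 7.35 p [0.3952 0.3107 0.1181] F [ 0.2  -0.2  -1.89] M [-0.03 -0.01  0.04] g 0.056
[ 0.46153956 -0.02324074]
[[0.01,0.34,0.84,0.001,0.0,0.0],[0.01,0.29,0.84,0.001,0.0,0.0],[0.0,0.22,0.86,0.001,0.0,0.0],[0.01,0.17,0.87,0.001,0.0,-0.001],[0.01,0.1,0.87,0.001,0.0,0.0],[0.01,0.05,0.86,0.001,0.0,0.0],[0.01,-0.01,0.86,0.001,0.0,0.0],[0.01,-0.06,0.85,0.001,0.0,0.0]]
[[0.01,-0.12,0.84,0.002,0.0,0.0],[0.01,-0.17,0.82,0.001,0.0,-0.001]]
end [ 0.4615 -0.0234  0.1149] 10
[[0.81,0.01,0.0,0.0,0.0,0.0],[0.81,0.02,-0.01,0.0,0.0,0.0]]
end [ 0.4617 -0.0231  0.0501] 2
```

>>> {"api": "step_arm", "payload": {
  "plan": [
    [0.01, 0.34, 0.84, 0.001, 0, 0],
    [0.01, 0.29, 0.84, 0.001, 0, 0],
    [0, 0.22, 0.86, 0.001, 0, 0],
    [0.01, 0.17, 0.87, 0.001, 0, -0.001],
    [0.01, 0.1, 0.87, 0.001, 0, 0],
    [0.01, 0.05, 0.86, 0.001, 0, 0],
    [0.01, -0.01, 0.86, 0.001, 0, 0],
    [0.01, -0.06, 0.85, 0.001, 0, 0]
  ]
}}

```text
t: 8.35
eef_pos: [0.4683, 0.0432, 0.1153]
tool_rot: [0.517, 0.478, 0.521, -0.482]
contact_force: [0.7, -0.1, -2.1]
gripper_width: 0.058
```

>>> {"api": "step_arm", "payload": {
  "plan": [
    [0.01, -0.12, 0.84, 0.002, 0, 0],
    [0.01, -0.17, 0.82, 0.001, 0, -0.001],
    [0, 0, 0, 0, 0, 0],
    [0.6, 0, 0, 0, 0, 0],
    [0.6, 0.02, 0, 0, 0, 0],
    [0.42, 0.01, 0, 0, 0, 0],
    [0, 0, 0, 0, 0, 0],
    [0, 0, 0, 0, 0, 0]
  ]
}}

```text
t: 9.35
eef_pos: [0.463, -0.0222, 0.0512]
tool_rot: [0.512, 0.481, 0.518, -0.488]
contact_force: [0.1, -0.2, 0.0]
gripper_width: 0.056
```

Run:
```python
from h import *
o,p,Rm=state(); print(Rm.round(3),topanel(p))
pic,d=bot.read_camera('wrist'); np.save('w4p.npy',pic);np.save('w4d.npy',d); np.save('w4o.npy',o,allow_pickle=True)
s=1.55; save('w4b',cv2.resize(np.clip(pic*1.3,0,255).astype(np.uint8),None,fx=s,fy=s,interpolation=cv2.INTER_CUBIC))
```

```text
t 9.35 p [ 0.463  -0.0222  0.0512] F [ 0.07 -0.22  0.01] M [-0.01 -0.05 -0.03] g 0.056
[[-0.012  0.998  0.061]
 [-0.001  0.061 -0.998]
 [-1.    -0.012  0.   ]] [-126.4643131    2.7400451]
```

View pics/w4b.png

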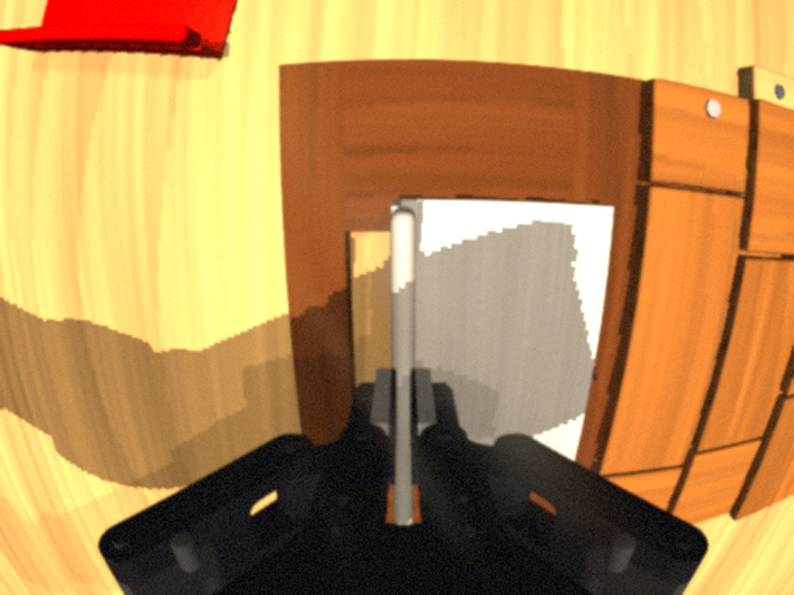

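Run:
```python
from h import *
p=np.load('w4p.npy');p=np.clip(p*1.5,0,255).astype(np.uint8)
save('w4z',np.hstack([cv2.resize(p[y:y+60,x:x+60],(390,390),interpolation=cv2.INTER_CUBIC) for x,y in [(375,95),(350,260)]]))
from meas import *
o,c,s=flange('w4',[(450,230),(600,225),(585,330),(480,420),(450,400)],0,0)
```

```text
n 9043 plane tool x = a*y+b*z+c [-0.0076  0.      0.0132] sd 0.0006 deg [-0.44  0.  ]
```

View pics/w4z.png

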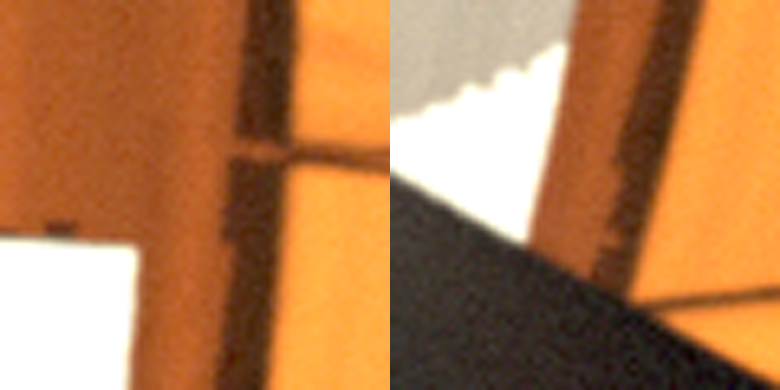

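Run:
```python
from h import *
o=np.load('w4o.npy',allow_pickle=True).item(); c=cam('wrist',o); T=rot(o['tool_rot'])
g=lambda a,x,y:(np.array(a)+.5)/6.5-.5+[x,y]
G=onz(c,np.r_[g([(287,155)],375,95),g([(244,303)],350,260)],.033)
def ontool(uv,a,cc):
    d=rays(c,uv)@T; og=(c[1]-o['eef_pos'])@T
    n=np.array([1,-a,0.]); return og+d*((cc-og@n)/(d@n))[:,None]
F=ontool(np.r_[g([(137,244)],375,95),g([(182,20),(138,243)],350,260)],-.0076,.0132)
H=ontool((np.array([(391,207),(417,210)])+.5)/1.55-.5,0,.0132-.039)
Fw=F@T.T+o['eef_pos']
print('gap world',G.round(4),'panel',[topanel(x).round(1) for x in G])
print('flange tool',(F*1000).round(1),'panel',[topanel(x).round(1) for x in Fw], Fw[:,2].round(4)); print('hem',(H*1000).round(1))
v=G[0]-G[1]; print('panel yaw',np.degrees(np.arctan2(-v[0],v[1])))
v=Fw[0]-Fw[2]; print('flange yaw',np.degrees(np.arctan2(-v[0],v[1])))
```

```text
gap world [[ 0.5634  0.0572  0.033 ]
 [ 0.5738 -0.0943  0.033 ]] panel [array([-21.3,  75.7]), array([-20.4, -76.2])]
flange tool [[ 12.5  86.  -63.2]
 [ 12.5  86.   31.3]
 [ 12.5  86.7  63.2]] panel [array([-40.5,  65.7]), array([-40.7, -28.7]), array([-40.1, -60.7])] [0.0376 0.0376 0.0376]
hem [[-25.8  -4.  -63.9]
 [-25.8   3.8 -63. ]]
panel yaw 3.934326600727364
flange yaw 3.793608207210637
```

>>> {"api": "step_arm", "payload": {
  "plan": [
    [0.18, 0, 0.02, 0, 0, 0],
    [0.18, 0, 0, 0, 0, 0],
    [0, 0, 0, 0, 0, 0],
    [0, 0, 0, 0, 0, 0]
  ]
}}

```text
t: 9.9
eef_pos: [0.4625, -0.0234, 0.0363]
tool_rot: [0.512, 0.481, 0.518, -0.488]
contact_force: [-0.5, 0.3, -1.1]
gripper_width: 0.053
```

Run:
```python
from h import *
o,p,Rm=state(); print(topanel(p),Rm[:,1])
```

```text
t 9.9 p [ 0.4625 -0.0234  0.0363] F [-0.53  0.25 -1.11] M [ 0.09  0.04 -0.02] g 0.053
[-127.08613217    1.56516092] [ 0.99810959  0.06015215 -0.01260812]
```

>>> {"api": "step_arm", "payload": {
  "plan": [
    [0.03, 0, 0, 0, 0, 0],
    [0, 0, 0, 0, 0, 0]
  ]
}}

```text
t: 10.15
eef_pos: [0.4625, -0.0235, 0.0352]
tool_rot: [0.512, 0.481, 0.518, -0.488]
contact_force: [-0.5, -0.3, -0.9]
gripper_width: 0.056
```

>>> {"api": "step_arm", "payload": {
  "plan": [
    [0.02, 0, 0, 0, 0, 0],
    [0, 0, 0, 0, 0, 0]
  ]
}}

```text
t: 10.4
eef_pos: [0.4624, -0.0235, 0.0343]
tool_rot: [0.512, 0.481, 0.518, -0.488]
contact_force: [0.2, 0.4, -1.3]
gripper_width: 0.057
```

Run:
```python
from h import *
o,p,Rm=state(); print(topanel(p),Rm[:,1])
```

```text
t 10.4 p [ 0.4624 -0.0235  0.0343] F [ 0.25  0.37 -1.3 ] M [0.04 0.03 0.02] g 0.057
[-127.18025572    1.52286754] [ 0.99810973  0.06014719 -0.01262044]
```

>>> {"api": "step_arm", "payload": {
  "plan": [
    [0.02, 0, 0, 0, 0, 0],
    [0, 0, 0, 0, 0, 0]
  ]
}}

```text
t: 10.65
eef_pos: [0.4625, -0.0235, 0.0338]
tool_rot: [0.512, 0.481, 0.518, -0.488]
contact_force: [-1.6, -0.8, 4.4]
gripper_width: 0.056
```

>>> {"api": "step_arm", "payload": {
  "plan": [
    [0.02, 0, 0, 0, 0, 0],
    [0, 0, 0, 0, 0, 0]
  ]
}}

```text
t: 10.9
eef_pos: [0.4625, -0.0235, 0.0338]
tool_rot: [0.512, 0.481, 0.517, -0.488]
contact_force: [-5.3, 0.3, 15.6]
gripper_width: 0.051
```

Run:
```python
from h import *
o,p,Rm=state(); print(topanel(p),Rm[:,1])
```

```text
t 10.9 p [ 0.4625 -0.0235  0.0338] F [-5.31  0.32 15.59] M [-0.05  1.12 -0.01] g 0.051
[-127.01040344    1.49049377] [ 0.99811184  0.06016482 -0.0123673 ]
```

>>> {"api": "step_arm", "payload": {
  "plan": [
    [-0.05, 0, -0.01, 0, 0, 0],
    [0, 0, 0, 0, 0, 0],
    [0, 0.2, -0.01, 0, 0, 0],
    [0, 0.2, 0, 0, 0, 0],
    [0, 0.2, 0, 0, 0, 0],
    [0, 0, 0, 0, 0, 0]
  ]
}}

```text
t: 11.65
eef_pos: [0.4873, -0.021, 0.0344]
tool_rot: [0.512, 0.482, 0.518, -0.488]
contact_force: [0.1, -0.2, -1.8]
gripper_width: 0.056
```

Run:
```python
from h import *
o,p,Rm=state(); print(topanel(p),Rm[:,1])
pic,d=bot.read_camera('wrist'); np.save('w5p.npy',pic);np.save('w5d.npy',d); np.save('w5o.npy',o,allow_pickle=True)
s=1.55; save('w5b',cv2.resize(np.clip(pic*1.3,0,255).astype(np.uint8),None,fx=s,fy=s,interpolation=cv2.INTER_CUBIC))
```

```text
t 11.65 p [ 0.4873 -0.021   0.0344] F [ 0.14 -0.23 -1.77] M [ 0.03  0.04 -0.01] g 0.056
[-102.16886524    2.40989621] [ 0.9981233   0.0600672  -0.01190846]
```

View pics/w5b.png

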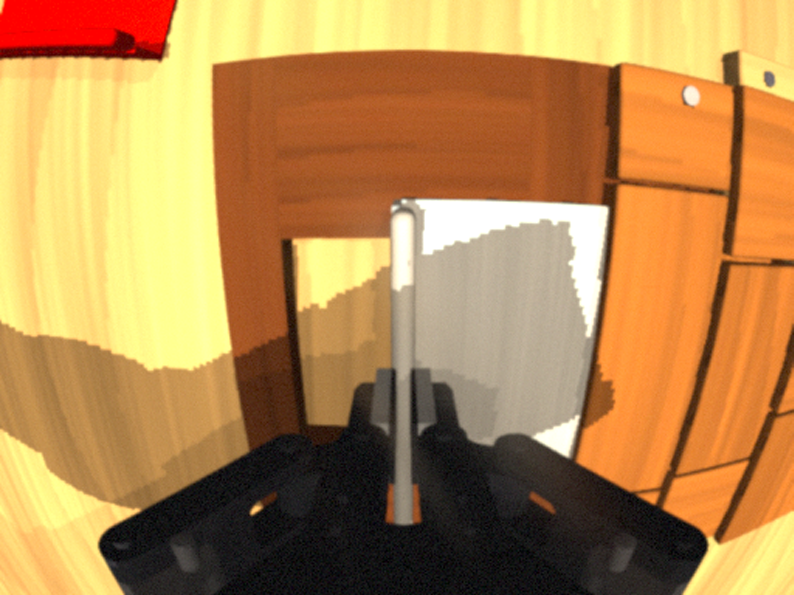

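>>> {"api": "step_arm", "payload": {
  "plan": [
    [-0.01, 0.2, 0, 0, 0, 0],
    [0, 0.2, 0, 0, 0, 0],
    [-0.01, 0.2, 0, 0, 0, 0],
    [0, 0.2, 0, 0, 0, 0],
    [-0.01, 0.2, 0, 0, 0, 0],
    [0, 0.15, 0, 0, 0, 0],
    [0, 0, 0, 0, 0, 0]
  ]
}}

```text
t: 12.58
eef_pos: [0.5327, -0.0183, 0.0351]
tool_rot: [0.512, 0.482, 0.518, -0.488]
contact_force: [-0.3, 0.4, -1.3]
gripper_width: 0.055
```

Run:
```python
from h import *
o,p,Rm=state(); print(topanel(p),Rm[:,1])
pic,d=bot.read_camera('wrist'); np.save('w6p.npy',pic);np.save('w6d.npy',d); np.save('w6o.npy',o,allow_pickle=True)
s=1.55; save('w6b',cv2.resize(np.clip(pic*1.3,0,255).astype(np.uint8),None,fx=s,fy=s,interpolation=cv2.INTER_CUBIC))
```

```text
t 12.575 p [ 0.5327 -0.0183  0.0351] F [-0.26  0.45 -1.33] M [ 0.02 -0.    0.01] g 0.055
[-56.65995076   2.24371024] [ 0.99811722  0.06008819 -0.01230521]
```

View pics/w6b.png

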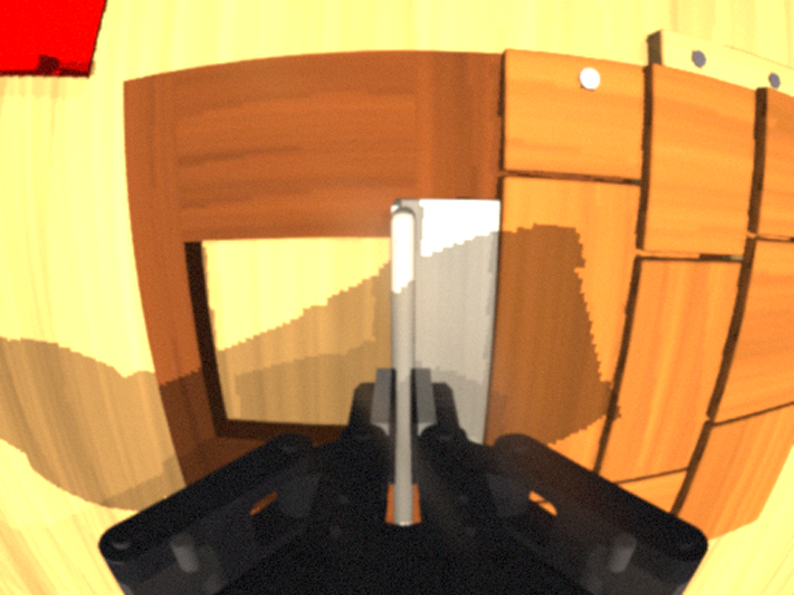

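>>> {"api": "step_arm", "payload": {
  "plan": [
    [0.01, 0.1, 0.01, 0, 0, 0],
    [0, 0.08, 0, 0, 0, 0],
    [0, 0.03, 0, 0, 0, 0],
    [0, 0, 0, 0, 0, 0]
  ]
}}

```text
t: 13.12
eef_pos: [0.5407, -0.0183, 0.0346]
tool_rot: [0.512, 0.481, 0.518, -0.488]
contact_force: [-0.4, -0.2, -1.0]
gripper_width: 0.053
```

>>> {"api": "step_arm", "payload": {
  "plan": [
    [0, 0.03, 0, 0, 0, 0],
    [0, 0, 0, 0, 0, 0]
  ]
}}

```text
t: 13.38
eef_pos: [0.542, -0.0183, 0.0346]
tool_rot: [0.512, 0.481, 0.518, -0.488]
contact_force: [-0.7, -0.0, -1.3]
gripper_width: 0.058
```

>>> {"api": "step_arm", "payload": {
  "plan": [
    [0, 0.02, 0, 0, 0, 0],
    [0, 0, 0, 0, 0, 0]
  ]
}}

```text
t: 13.62
eef_pos: [0.5427, -0.0182, 0.0346]
tool_rot: [0.512, 0.481, 0.518, -0.488]
contact_force: [-0.4, 0.4, -1.2]
gripper_width: 0.058
```

Run:
```python
from h import *
o,p,Rm=state(); print(topanel(p),Rm[:,1])
```

```text
t 13.625 p [ 0.5427 -0.0182  0.0346] F [-0.39  0.4  -1.15] M [ 0.01  0.02 -0.06] g 0.058
[-46.65575004   1.7148508 ] [ 0.99811361  0.06012078 -0.01243831]
```

>>> {"api": "step_arm", "payload": {
  "plan": [
    [0, 0.02, 0, 0, 0, 0],
    [0, 0, 0, 0, 0, 0]
  ]
}}

```text
t: 13.88
eef_pos: [0.5428, -0.0182, 0.0344]
tool_rot: [0.512, 0.481, 0.518, -0.488]
contact_force: [-2.6, 0.2, -0.3]
gripper_width: 0.054
```

>>> {"api": "step_arm", "payload": {
  "plan": [
    [0, 0.02, 0, 0, 0, 0],
    [0, 0, 0, 0, 0, 0]
  ]
}}

```text
t: 14.12
eef_pos: [0.5427, -0.0182, 0.0342]
tool_rot: [0.511, 0.481, 0.518, -0.489]
contact_force: [-4.9, -1.2, 1.6]
gripper_width: 0.058
```

Run:
```python
from h import *
o,p,Rm=state(); print(topanel(p),Rm[:,1])
```

```text
t 14.125 p [ 0.5427 -0.0182  0.0342] F [-4.88 -1.18  1.64] M [ 0.    1.18 -0.02] g 0.058
[-46.69533225   1.69661751] [ 0.9980672   0.0601708  -0.01553493]
```

>>> {"api": "step_arm", "payload": {
  "plan": [
    [0.01, 0.03, 0, 0, 0, 0],
    [0.01, 0, 0, 0, 0, 0],
    [0, 0, 0, 0, 0, 0]
  ]
}}

```text
t: 14.5
eef_pos: [0.5426, -0.0183, 0.0338]
tool_rot: [0.511, 0.48, 0.519, -0.49]
contact_force: [-10.9, 0.1, 11.6]
gripper_width: 0.055
```

>>> {"api": "step_arm", "payload": {
  "plan": [
    [0.02, 0, 0, 0, 0, 0],
    [0, 0, 0, 0, 0, 0]
  ]
}}

```text
t: 14.75
eef_pos: [0.5427, -0.0183, 0.0338]
tool_rot: [0.511, 0.48, 0.519, -0.49]
contact_force: [-13.6, -0.6, 18.9]
gripper_width: 0.054
```

Run:
```python
from h import *
o,p,Rm=state(); print(topanel(p),Rm[:,1])
```

```text
t 14.75 p [ 0.5427 -0.0183  0.0338] F [-13.55  -0.64  18.88] M [-0.11  3.    0.03] g 0.054
[-46.66339652   1.63133188] [ 0.99803269  0.06014766 -0.01769222]
```

Run:
```python
from h import *
o,p,Rm=state()
pic,d=bot.read_camera('wrist'); c=cam('wrist',o); np.save('w7p.npy',pic);np.save('w7d.npy',d); np.save('w7o.npy',o,allow_pickle=True)
s=1.55; save('w7b',cv2.resize(np.clip(pic*1.3,0,255).astype(np.uint8),None,fx=s,fy=s,interpolation=cv2.INTER_CUBIC))
ys,xs=np.mgrid[60:310,200:500]; uv=np.c_[xs.ravel(),ys.ravel()]; P=bydepth(c,uv,d)
Q=np.array([topanel(x) for x in P])
def reg(n,x0,x1,y0,y1):
    k=(Q[:,0]>x0)&(Q[:,0]<x1)&(Q[:,1]>y0)&(Q[:,1]<y1)&(d[uv[:,1],uv[:,0]]>0); z=P[k,2]*1000; k2=abs(z-np.median(z))<2
    A=np.c_[Q[k][k2],np.ones(k2.sum())]; print(n,k.sum(),np.median(z).round(2),'slopes x,y',np.linalg.lstsq(A,z[k2],rcond=None)[0][:2].round(4))
reg('board',-48,-26,80,115); reg('flange',-36,-24,0,60); reg('flange+y',-36,-24,35,60);reg('flange0',-36,-24,-10,20)
reg('wide butt',-17,0,-20,70); reg('wide up',0,25,-20,70); reg('narrow',-17,25,82,115)
```

```text
t 14.75 p [ 0.5427 -0.0183  0.0338] F [-13.55  -0.64  18.88] M [-0.11  3.    0.03] g 0.054
board 1551 17.67 slopes x,y [-0.0022  0.004 ]
flange 2932 21.38 slopes x,y [-0.002  -0.0004]
flange+y 782 20.75 slopes x,y [ 0.0002 -0.0023]
flange0 1948 79.8 slopes x,y [-0.01   -0.7222]
wide butt 4777 32.8 slopes x,y [-0.0012  0.    ]
wide up 5332 32.63 slopes x,y [ 0.0004 -0.0004]
narrow 2959 32.67 slopes x,y [-0.0012 -0.0009]
```

View pics/w7b.png

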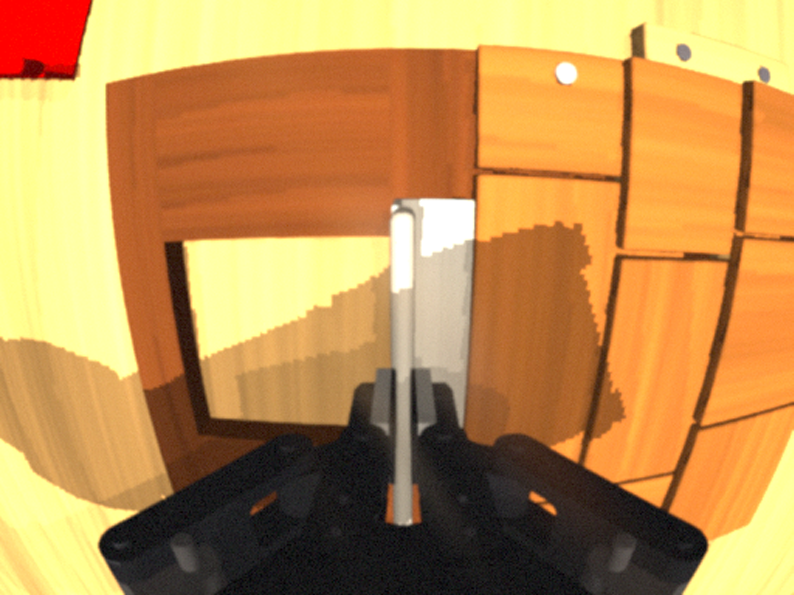

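Run:
```python
from h import *
o=np.load('w7o.npy',allow_pickle=True).item(); c=cam('wrist',o)
f=lambda a:(np.array(a)+.5)/1.55-.5
print(topanel(onz(c,f([(473,200)]),.021)[0]),topanel(onz(c,f([(477,173)]),.033)[0]),topanel(onz(c,f([(586,478)]),.033)[0]))
print('hole +y edge',topanel(onz(c,f([(380,238)]),.018)[0]),'board edge +y',topanel(onz(c,f([(440,50)]),.018)[0]))
```

```text
[-20.2276326   64.14728898] [-20.60939433  75.12750046] [ 41.65759848 -62.91227941]
hole +y edge [-56.30763105  48.41706691] board edge +y [-32.97779534 122.9105766 ]
```

>>> {"api": "step_arm", "payload": {
  "plan": [
    [0, 0, 0, 0, 0, 0],
    [0, 0, 0, 0, 0, 0],
    [0, 0, 0, 0, 0, 0],
    [0, 0, 0, 0, 0, 0]
  ]
}}

```text
t: 15.3
eef_pos: [0.5427, -0.0183, 0.0338]
tool_rot: [0.511, 0.48, 0.519, -0.49]
contact_force: [-13.3, -1.0, 18.9]
gripper_width: 0.057
```

Run:
```python
from h import *
o,p,Rm=state(); print(topanel(p)); print(bot.hand_in())
```

```text
t 15.3 p [ 0.5427 -0.0183  0.0338] F [-13.29  -1.04  18.86] M [-0.07  2.99 -0.02] g 0.057
[-46.69477319   1.62821824]
the job is handed in; nothing more can be done
None
```

I pinched the smaller grey flashing by its hem and slid its flange under the wide shingle until it met the batten. I handed the job in at about 15.3 s with the flashing still held and pressed.

**Last checks**
- **Home:** the flashing stopped against the batten within about 1 mm of where I calculated. The push on it is steady at about 13 N.
- **Pressed flat:** the downward press is steady at about 19 N. The flange top measured 20.8 mm against 17.7 mm for the board beside it, which matches its 3 mm thickness.
- **Centred:** one end of the flange sits 11.0 mm from the shingle's side gap, as it should when centred. The other end was hidden by the gripper.
- **Shingle:** the wide shingle reads 32.8 mm and its fixed neighbour 32.7 mm, so it was not lifted.
- **Other things on the bench:** I commanded no contact with them, and saw no disturbance in the pictures I took. I did not take a final check picture of all of them.

**Readings that disagreed**
- The gripper reported about 4.8 mm of opening on the 8 mm hem, but the grip held with no visible slip.
- A wider depth sample of the flange read 21.4 mm, and one taken near the middle was useless, at 79.8 mm. I put both down to the gripper being in view.
- The entrance and board edges in the last view were about 2 mm off my panel frame in y. The shingle gap shifted by about 1 mm the same way, so I judged centring from the gap.

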